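# Clear and open the sprung hood of the shield box, and hold it

### The arm

A 6-joint arm with a two-finger parallel gripper is mounted at the origin on the work surface. World frame = base frame: x ahead of the robot, y to its left, z up, the work surface at z = 0. Lengths are in m, angles in degrees, forces in N, time in s.
With the tool pointing down it reaches from about 0.3 to 0.75 m from the base axis. Payload 8.5 kg.
Tool frame: the origin (TCP) lies on the centre line of the jaws, within the pads' length; the fingertips stand env.tcp_to_tips ahead of it and the grasp point (between the pads) lies 8 mm behind it (env.tcp_to_tips is the distance from the TCP to the fingertips, in m); z points along the fingers, y is the direction in which the jaws open and shut (so a half turn about z gives the same grasp; the last joint's range is limited). The gripper opens to 85 mm and grips with 20 to 120 N. Pads are 22 mm wide; open, the fingers measure 114 mm over their backs; the gripper's body (76 mm by 85 mm) begins 54 mm behind the grasp point. The pads swing forward as they close: fully open they stand 13 mm farther back than shut.
Start: joints at [-85.789, 21.807, 74.336, -0, 83.858, -12.336], TCP at [0.157, -0.527, 0.242] pointing down, gripper open.
Joint ranges: [-178.18, 178.18], [-50.72, 133.34], [12.68, 142.11], [-81.47, 261.47], [9.98, 163.14], [-165.26, 165.26]. Speed limits (degrees/s): [136.94, 136.94, 180, 180, 180, 180].

### API

Orientations are given as a 3x3 rotation matrix whose columns are the frame's x, y, z axes.
In Python, from rig import env gives the robot as it stands. The module is installed in compiled form; this text tells all that it offers.
- The arm moves only by the tool carry_out, never from a script. Its argument "rows" is a list of rows, each an object of numbers: "tx", "ty", "tz": the shift along the tool's x, y, z in cm; "yaw": the turn about the tool's z in rad. In form: [{"tx": .., "ty": .., "tz": .., "yaw": ..}, ...]. A call has 1 to 12 rows; each row shifts and turns the pose as measured when the row begins, along the tool's axes as they then stand; what a row does not reach is not made up. A row lasts 1/10 s, in which the tool goes at most 50 mm and 8.59 degrees, less where a joint would pass 70% of its speed; a pose out of reach is approached as far as the arm can. A call is refused whole if a number of a shift passes 5 or a number of a turn 0.15, either way. A call with a gripper value outside its range is refused whole. "jaw" is the closure, from -1 (fully open) to 1 (shut), set as the call begins (left out, the last holds). The fingers move at their own pace and stop on an object; "squeeze" is the grip in N (left out, the last holds). Time passes only in rows, so rows that do not move let the fingers close. It gives the time, the measured TCP pose, the force and the opening at its end, in the units of the state.
- env.observe(): the state, without advancing time (a new reading comes with each control period).
- env.get_image(name): name is "side" or "top"; returns the picture (384x512x3 uint8, red, green, blue); there is no depth.
- env.camera_params(name): a dict with "vertical_fov" (degrees; the focal length in pixels is half the picture's height over the tangent of half this angle, whatever the lens; pixels are square), "cx", "cy" (the principal point, pixels), "view" (4x4, takes a point from world to camera coordinates). Camera axes: x right, y up, looking along -z (the intrinsics and any distortion apply to the point x, -y, -z); pixel columns grow to the right and rows downward; lengths in m; the calibration is good to about 2 mm. A picture is of the moment at which its call begins. camera_params takes no time and is no camera call.
- env.close_job(): hands the job in, once; it reports no verdict.
The state is a dict: "time_s": time; "q": joint angles; "qvel": joint speeds; "joint_efforts": joint torques, N m; "position": TCP position; "tool_rot": TCP orientation; "ft_force": force on the tool from outside, world axes, zero at the start; "wrist_torque": the same for the moment, N m; "grip_width": finger opening in m.
Only numpy, scipy, OpenCV 4.12 (cv2) and the standard library are available. Lean on these libraries where they do the work, as an engineer would, in place of code of your own. Each camera call takes 0.05 s, during which the arm holds its last target. There are 200 camera calls.

### The job

Someone left a handset lying on the sprung hood of the shield box: lay it flat in the steel tray, lowering it in rather than dropping it. Then lift the hood by its bar until it is past its balance point (about 55 degrees open), bring it back, and finish holding it still just below that point, about 10 degrees short of it, so that it would fall shut if you let go. Keep it under control throughout, neither letting it fly up to its stop nor drop, and leave the other things on the bench alone.

Things in the scene. Friction and masses are not known exactly. Their poses are not given: they have to be found in the camera images.
- shield_box: Grey metal box, 160 (x) by 240 (y) by 100 mm high, fixed to the bench. Origin: centre of its underside; x points from the handle side (facing the robot) to the hinge side, y along the hinge, z up. The hood, a bare aluminium plate of 160 by 240 by 10 mm, covers the top when closed; its upper face is then 110.5 mm above the bench.
- hood (a joint): Opening angle of the hood in rad: 0 closed and level, growing as the handle side swings up about the hinge at the far side, stop at 1.6. Hood 0.7 kg with a hinge spring: below the balance point at 0.96 rad (55 degrees) it falls shut, above it springs up to its stop. Lifting at the bar takes about 1.1 N when closed, nothing at the balance point.
- hood_grip (a point): Centre of the pull bar: round steel bar, 12 mm thick, 120 mm long, parallel to the hinge, 60 mm out from the hood's front edge in its plane, on two side arms (opening 108 mm wide, 54 mm deep). 220 mm from the hinge axis, 5 mm above it when closed (105.5 mm above the bench). Can be gripped from above, a finger on each side of the bar, and can turn between the fingers as the hood swings.
- hood_hinge (a point): Middle of the hinge axis, on the box's far top edge: 80 mm along the box's x from its centre, 100.5 mm above the bench. It does not move with the hood; the axis runs along the box's y.
- handset_center (a point): Centre of the handset: black plastic block with a small screen and keys, 110 (its x) by 54 (its y) by 24 mm thick (z), 0.11 to 0.23 kg. At the start it lies flat, screen up, on top of the closed hood, centre 12 mm above the hood's upper face.
- tray: Shallow open steel tray, fixed to the bench, 170 (x) by 220 (y) by 18 mm high outside, walls and floor 3 mm. Origin: centre of its underside on the bench. It stands to the left or the right of the shield box.
- open_drive: Bystander: opened disk drive, 147 by 101 by 24 mm, loose. Origin: centre of its underside.
- screwdriver_grip (a point): Bystander: handle of a loose screwdriver lying on the bench.
- jar: Bystander: amber jar, 52 mm in diameter, 55 mm high, loose. Origin: centre of its underside.
Things that resemble listed ones, but are neither listed nor needed, are in the scene too. Leave any green or yellow look-alike of the part that bears handset_center alone.

How it is judged:
By the outcome, as a careful person would: the job done as asked, in the order asked, and still so for the second after the job is handed in, while the arm keeps its last pose, push and grip.
It also fails if it takes over 58 s, if anything falls off the work surface, if the arm or the gripper's body presses on something with over 40 N, if the wrist force passes 120 N, or if a joint passes its speed limit or range.

## Working session

There is one attempt and no reset: what is moved stays moved. The work goes in short steps, Python scripts to look and compute and a tool call to move; the robot and the scene stay as the last step left them, time stands still between calls to the robot, and variables do not carry over. Pictures are saved under pics/ and viewed, about 8 in all and at most 12, crops included, and the job is handed in when it is done.

Besides the shell and the picture viewer there is one more tool, called after "Call:" as a command line: name --argument value ..., lists and objects as JSON in quotes. carry_out: Moves the arm, as the interface text tells. Its arguments: {"type":"object","properties":{"rows":{"type":"array","items":{"type":"object","properties":{"tx":{"type":"number"},"ty":{"type":"number"},"tz":{"type":"number"},"yaw":{"type":"number"}}}},"jaw":{"type":"number"},"squeeze":{"type":"number"}},"required":["rows"]}

```bash
mkdir -p pics; python3 - <<'E'
from rig import env
import cv2
for n in("top","side"):
    cv2.imwrite(f"pics/{n}0.png",env.get_image(n)[:,:,::-1])
    p=env.camera_params(n);print(n,p)
s=env.observe();print(env.tcp_to_tips,s)
E
```

```text
top {'vertical_fov': 55.0998630962507, 'cx': 258.97296785481865, 'cy': 187.6198833391064, 'view': array([[-0.00787103, -0.99996791,  0.00149305,  0.00607041],
       [ 0.99304527, -0.00764112,  0.11748489, -0.6085438 ],
       [-0.11746971,  0.00240739,  0.99307355, -1.13379593],
       [ 0.        ,  0.        ,  0.        ,  1.        ]])}
side {'vertical_fov': 45.201268204027535, 'cx': 262.39479573862116, 'cy': 188.10518237118333, 'view': array([[-0.99807033, -0.06174869, -0.00653603,  0.61056498],
       [ 0.04205383, -0.74964716,  0.66050027, -0.09067555],
       [-0.04568474,  0.65895086,  0.75079736, -1.5889461 ],
       [ 0.        ,  0.        ,  0.        ,  1.        ]])}
0.011 {'time_s': 0.1, 'q': array([-8.57891133e+01,  2.18376320e+01,  7.43803759e+01, -8.25215870e-05,
        8.38600210e+01, -1.23366541e+01]), 'qvel': array([ 0.03263767, -0.11500909, -0.22881271,  0.03628435, -0.01392657,
       -0.03915698]), 'joint_efforts': array([ 5.42995316e-03, -4.49217331e+01, -2.31651038e+01, -1.07956375e-04,
        3.69789617e-03, -1.65022675e-05]), 'position': array([ 0.1566156 , -0.52695615,  0.24176902]), 'tool_rot': array([[ 9.58583715e-01,  2.84810903e-01, -1.01426469e-04],
       [ 2.84810774e-01, -9.58582797e-01,  1.35807969e-03],
       [ 2.89570235e-04, -1.33072043e-03, -9.99999073e-01]]), 'ft_force': array([-0.1800514 ,  0.01780407,  0.3704178 ]), 'wrist_torque': array([-0.02633328, -0.02950698,  0.00627669]), 'grip_width': 0.08533803192227164}
```

View pics/top0.png

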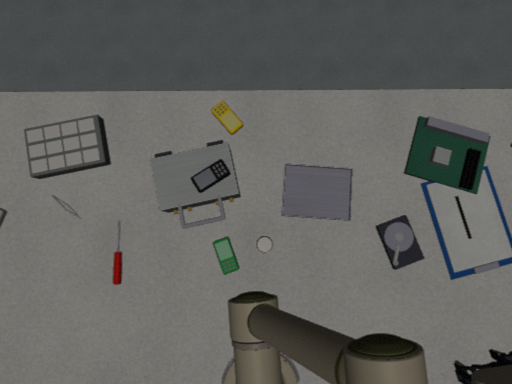

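View pics/side0.png

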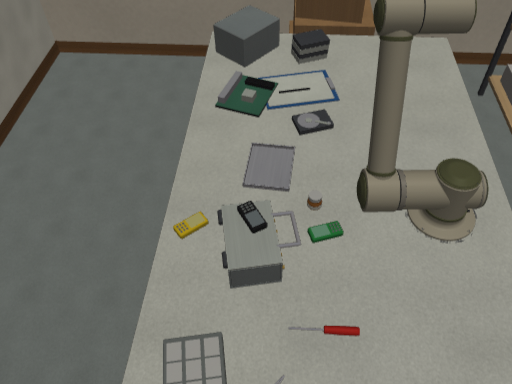

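The top view shows the box with its hood near px (195,177), the handset at (211,176), the bar at (203,222) and the tray at (317,192). The jar is at (264,244), and the green and yellow look-alikes are at (226,255) and (227,117). Next I'll enlarge both views for the corners.

```bash
python3 - <<'E'
import cv2,numpy as np
t=cv2.imread("pics/top0.png");s=cv2.imread("pics/side0.png")
def crop(im,x,y,w,h,k):
    c=cv2.resize(im[y:y+h,x:x+w],None,fx=k,fy=k,interpolation=cv2.INTER_CUBIC)
    c=cv2.convertScaleAbs(c,alpha=1.4)
    for u in range(0,w,10): cv2.putText(c,str(x+u),(u*k,8),0,.3,(0,255,255),1); cv2.line(c,(u*k,10),(u*k,14),(0,255,255),1)
    for v in range(10,h,10): cv2.putText(c,str(y+v),(0,v*k+3),0,.3,(0,255,255),1); cv2.line(c,(20,v*k),(24,v*k),(0,255,255),1)
    return c
cv2.imwrite("pics/t1.png",crop(t,142,135,110,100,6)[:600])
cv2.imwrite("pics/s1.png",crop(s,210,140,120,150,4))
E
```

```text
(no output)
```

View pics/t1.png

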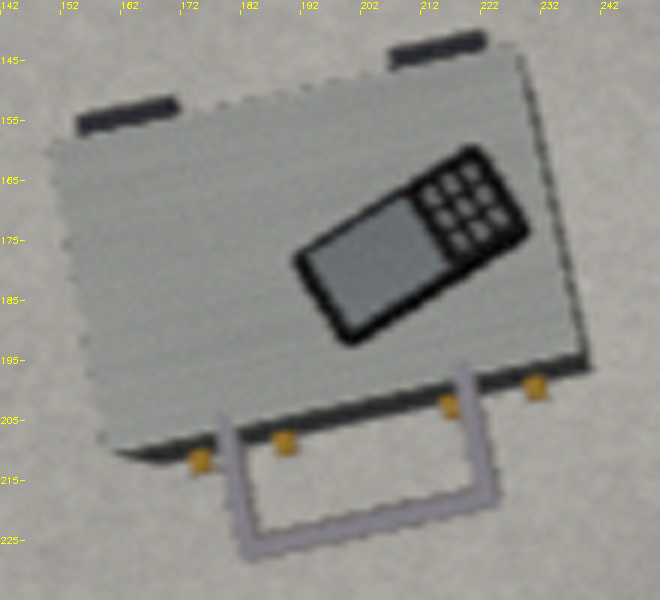

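View pics/s1.png

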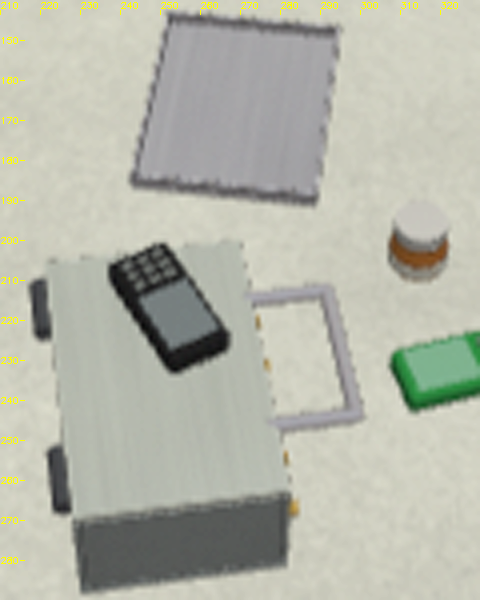

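```bash
cat > h.py <<'E'
import numpy as np
from rig import env
P={n:env.camera_params(n) for n in("top","side")}
def ray(n,u,v):
    p=P[n];f=192/np.tan(np.radians(p["vertical_fov"]/2))
    d=np.array([(u-p["cx"])/f,-(v-p["cy"])/f,-1]);V=p["view"];R=V[:3,:3]
    return -R.T@V[:3,3],R.T@d
def onz(n,u,v,z):
    c,d=ray(n,u,v);return (c+d*(z-c[2])/d[2])
def proj(n,X):
    p=P[n];f=192/np.tan(np.radians(p["vertical_fov"]/2))
    c=p["view"][:3,:3]@X+p["view"][:3,3];return np.array([p["cx"]-f*c[0]/c[2],p["cy"]+f*c[1]/c[2]])
E
python3 - <<'E'
from h import *
T=lambda X,Y:("top",142+X/6,135+Y/6)
S=lambda X,Y:("side",210+X/4,140+Y/4)
F=lambda n:(lambda X,Y:(n,X,Y))
def rep(name,f,pts,z):
    q=np.array([onz(*f(*p),z)[:2] for p in pts]);n=len(q)
    e=np.roll(q,-1,0)-q
    print(name,q.round(3).tolist(),"c",q.mean(0).round(4),"L",np.linalg.norm(e,axis=1).round(3),"ang",np.degrees(np.arctan2(e[:,1],e[:,0])).round(1))
rep("hoodT",T,[(52,140),(520,50),(585,357),(110,450)],.1105)
rep("hoodS",S,[(50,262),(242,242),(290,495),(75,520)],.1105)
rep("hsT",T,[(297,260),(472,147),(528,232),(350,345)],.1345)
rep("hsS",S,[(110,264),(165,243),(228,338),(178,362)],.1345)
rep("barT",T,[(248,550),(490,497)],.1115)
rep("barS",S,[(328,290),(355,412)],.1115)
rep("trayT",F("top"),[(285,164),(352,167),(350,220),(281,216)],.018)
rep("trayS",S,[(168,16),(338,32),(316,200),(132,185)],.018)
rep("jar",T,[((264-142)*6,(244-135)*6)],.055)
E
```

```text
hoodT [[0.691, 0.326], [0.735, 0.092], [0.58, 0.059], [0.535, 0.293]] c [0.6352 0.1926] L [0.238 0.159 0.238 0.159] ang [ -79.3 -168.2  100.7   11.9]
hoodS [[0.733, 0.092], [0.581, 0.062], [0.534, 0.298], [0.687, 0.328]] c [0.634  0.1951] L [0.155 0.24  0.156 0.24 ] ang [-169.1  101.2   11.   -78.9]
hsT [[0.626, 0.198], [0.681, 0.113], [0.639, 0.086], [0.584, 0.172]] c [0.6323 0.1423] L [0.101 0.05  0.102 0.049] ang [ -57.  -147.   122.4   32.1]
hsS [[0.682, 0.111], [0.641, 0.087], [0.586, 0.178], [0.622, 0.202]] c [0.6328 0.1443] L [0.048 0.106 0.044 0.109] ang [-150.1  121.2   34.1  -56.7]
barT [[0.486, 0.224], [0.511, 0.106]] c [0.4985 0.1652] L [0.121 0.121] ang [-78.1 101.9]
barS [[0.511, 0.109], [0.488, 0.224]] c [0.4994 0.1662] L [0.117 0.117] ang [101. -79.]
trayT [[0.687, -0.084], [0.676, -0.302], [0.504, -0.289], [0.519, -0.068]] c [ 0.5966 -0.1857] L [0.218 0.172 0.221 0.169] ang [-93.  175.7  86.2  -5.3]
trayS [[0.671, -0.297], [0.505, -0.284], [0.521, -0.067], [0.686, -0.075]] c [ 0.5956 -0.1809] L [0.167 0.218 0.166 0.222] ang [175.4  85.7  -3.  -94. ]
jar [[0.432, -0.013]] c [ 0.4319 -0.0127] L [0.] ang [0.]
```

Both views agree within 2–3 mm and match the given sizes:
- **Hood:** centre (0.635, 0.194), box x at about 11°
- **Handset:** (0.6325, 0.143), short axis at 33°
- **Tray:** (0.596, -0.183), x at about -4.5°
- **Bar:** (0.498, 0.166)

Next I'll write a move planner that prints rows.

```bash
cat > plan.py <<'E'
import sys,numpy as np
from rig import env
# usage: plan.py x y z heading_of_tool_y(deg) n
x,y,z,h,n=map(float,sys.argv[1:6]);n=int(n)
s=env.observe();R=s["tool_rot"].copy();p=s["position"].copy()
h0=np.degrees(np.arctan2(R[1,1],R[0,1]));dh=(h-h0+180)%360-180
if abs(h-h0)<180: dh=h-h0
print("t",s["time_s"],"p",p.round(4),"h",h0.round(2),"tz",R[:,2].round(4),"F",s["ft_force"].round(1),"w",round(s["grip_width"],4),"q",s["q"].round(0))
d=(np.array([x,y,z])-p)/n;a=np.radians(dh)/n
for i in range(n):
    c=R.T@d*100;print('{"tx":%.1f,"ty":%.1f,"tz":%.1f,"yaw":%.3f},'%(*c,-a),end=" ")
    Q=np.array([[np.cos(a),-np.sin(a),0],[np.sin(a),np.cos(a),0],[0,0,1]]);R=Q@R
print()
E
python3 plan.py .6325 .143 .22 33 20
```

```text
t 0.1 p [ 0.1566 -0.527   0.2418] h -73.45 tz [-1.0e-04  1.4e-03 -1.0e+00] F [-0.2  0.   0.4] w 0.0853 q [-86.  22.  74.  -0.  84. -12.]
{"tx":3.2,"ty":-2.5,"tz":0.1,"yaw":-0.093}, {"tx":3.5,"ty":-2.2,"tz":0.1,"yaw":-0.093}, {"tx":3.6,"ty":-1.9,"tz":0.1,"yaw":-0.093}, {"tx":3.8,"ty":-1.5,"tz":0.1,"yaw":-0.093}, {"tx":3.9,"ty":-1.2,"tz":0.1,"yaw":-0.093}, {"tx":4.0,"ty":-0.8,"tz":0.1,"yaw":-0.093}, {"tx":4.1,"ty":-0.4,"tz":0.1,"yaw":-0.093}, {"tx":4.1,"ty":-0.1,"tz":0.1,"yaw":-0.093}, {"tx":4.1,"ty":0.3,"tz":0.1,"yaw":-0.093}, {"tx":4.0,"ty":0.7,"tz":0.1,"yaw":-0.093}, {"tx":4.0,"ty":1.1,"tz":0.1,"yaw":-0.093}, {"tx":3.8,"ty":1.4,"tz":0.1,"yaw":-0.093}, {"tx":3.7,"ty":1.8,"tz":0.1,"yaw":-0.093}, {"tx":3.5,"ty":2.1,"tz":0.1,"yaw":-0.093}, {"tx":3.3,"ty":2.4,"tz":0.1,"yaw":-0.093}, {"tx":3.1,"ty":2.7,"tz":0.1,"yaw":-0.093}, {"tx":2.8,"ty":3.0,"tz":0.1,"yaw":-0.093}, {"tx":2.5,"ty":3.3,"tz":0.1,"yaw":-0.093}, {"tx":2.2,"ty":3.5,"tz":0.1,"yaw":-0.093}, {"tx":1.9,"ty":3.7,"tz":0.1,"yaw":-0.093},
```

Call:
carry_out --rows '[{"tx":3.2,"ty":-2.5,"tz":0.1,"yaw":-0.09},{"tx":3.5,"ty":-2.2,"tz":0.1,"yaw":-0.09},{"tx":3.6,"ty":-1.9,"tz":0.1,"yaw":-0.09},{"tx":3.8,"ty":-1.5,"tz":0.1,"yaw":-0.09},{"tx":3.9,"ty":-1.2,"tz":0.1,"yaw":-0.09},{"tx":4.0,"ty":-0.8,"tz":0.1,"yaw":-0.09},{"tx":4.1,"ty":-0.4,"tz":0.1,"yaw":-0.09},{"tx":4.1,"ty":-0.1,"tz":0.1,"yaw":-0.09},{"tx":4.1,"ty":0.3,"tz":0.1,"yaw":-0.09},{"tx":4.0,"ty":0.7,"tz":0.1,"yaw":-0.09},{"tx":4.0,"ty":1.1,"tz":0.1,"yaw":-0.09},{"tx":3.8,"ty":1.4,"tz":0.1,"yaw":-0.09}]' --jaw -1

```text
time_s: 1.3
position: [0.4472, -0.1133, 0.2271]
tool_rot: [[0.167, 0.986, -0.003], [0.986, -0.167, 0.007], [0.006, -0.004, -1.0]]
ft_force: [1.1, -1.2, 0.1]
grip_width: 0.0852
```

```bash
python3 plan.py .6325 .143 .20 33 12
```

```text
t 1.3 p [ 0.4472 -0.1133  0.2271] h -9.62 tz [-0.0028  0.0066 -1.    ] F [ 1.1 -1.2  0.1] w 0.0852 q [-29.  14.  89.   0.  78. -20.]
{"tx":2.4,"ty":1.2,"tz":0.2,"yaw":-0.062}, {"tx":2.3,"ty":1.3,"tz":0.2,"yaw":-0.062}, {"tx":2.2,"ty":1.4,"tz":0.2,"yaw":-0.062}, {"tx":2.1,"ty":1.6,"tz":0.2,"yaw":-0.062}, {"tx":2.0,"ty":1.7,"tz":0.2,"yaw":-0.062}, {"tx":1.9,"ty":1.8,"tz":0.2,"yaw":-0.062}, {"tx":1.8,"ty":1.9,"tz":0.2,"yaw":-0.062}, {"tx":1.7,"ty":2.1,"tz":0.2,"yaw":-0.062}, {"tx":1.5,"ty":2.2,"tz":0.2,"yaw":-0.062}, {"tx":1.4,"ty":2.2,"tz":0.2,"yaw":-0.062}, {"tx":1.2,"ty":2.3,"tz":0.2,"yaw":-0.062}, {"tx":1.1,"ty":2.4,"tz":0.2,"yaw":-0.062},
```

Call:
carry_out --rows '[{"tx":2.5,"ty":1.3,"tz":0.2,"yaw":-0.065},{"tx":2.5,"ty":1.4,"tz":0.2,"yaw":-0.065},{"tx":2.4,"ty":1.5,"tz":0.2,"yaw":-0.065},{"tx":2.3,"ty":1.7,"tz":0.2,"yaw":-0.065},{"tx":2.1,"ty":1.8,"tz":0.2,"yaw":-0.065},{"tx":2.0,"ty":1.9,"tz":0.2,"yaw":-0.065},{"tx":1.9,"ty":2.0,"tz":0.2,"yaw":-0.065},{"tx":1.8,"ty":2.2,"tz":0.2,"yaw":-0.065},{"tx":1.6,"ty":2.3,"tz":0.2,"yaw":-0.065},{"tx":1.4,"ty":2.3,"tz":0.2,"yaw":-0.065},{"tx":1.2,"ty":2.4,"tz":0.2,"yaw":-0.065},{"tx":0,"ty":0}]'

```text
validation failed for argument at $.ro...
```

```bash
python3 plan.py .6325 .143 .170 33 4
```

```text
t 1.3 p [ 0.4472 -0.1133  0.2271] h -9.62 tz [-0.0028  0.0066 -1.    ] F [ 1.1 -1.2  0.1] w 0.0852 q [-29.  14.  89.   0.  78. -20.]
{"tx":7.1,"ty":3.5,"tz":1.5,"yaw":-0.186}, {"tx":6.3,"ty":4.8,"tz":1.4,"yaw":-0.186}, {"tx":5.3,"ty":5.8,"tz":1.4,"yaw":-0.186}, {"tx":4.2,"ty":6.7,"tz":1.4,"yaw":-0.186},
```

Rows need all four fields.

Call:
carry_out --rows '[{"tx":2.5,"ty":1.3,"tz":0.2,"yaw":-0.065},{"tx":2.5,"ty":1.4,"tz":0.2,"yaw":-0.065},{"tx":2.4,"ty":1.5,"tz":0.2,"yaw":-0.065},{"tx":2.3,"ty":1.7,"tz":0.2,"yaw":-0.065},{"tx":2.1,"ty":1.8,"tz":0.2,"yaw":-0.065},{"tx":2.0,"ty":1.9,"tz":0.2,"yaw":-0.065},{"tx":1.9,"ty":2.0,"tz":0.2,"yaw":-0.065},{"tx":1.8,"ty":2.2,"tz":0.2,"yaw":-0.065},{"tx":1.6,"ty":2.3,"tz":0.2,"yaw":-0.065},{"tx":1.4,"ty":2.3,"tz":0.2,"yaw":-0.065},{"tx":1.2,"ty":2.4,"tz":0.2,"yaw":-0.065},{"tx":0,"ty":0,"tz":0,"yaw":0}]'

```text
time_s: 2.5
position: [0.6242, 0.1581, 0.2]
tool_rot: [[-0.554, 0.833, -0.012], [0.833, 0.554, 0.008], [0.013, -0.006, -1.0]]
ft_force: [0.3, -1.1, -0.2]
grip_width: 0.0857
```

```bash
python3 plan.py .6325 .143 .170 33 4
```

```text
t 2.5 p [0.6242 0.1581 0.2   ] h 33.62 tz [-0.012   0.0078 -0.9999] F [ 0.3 -1.1 -0.2] w 0.0857 q [  4.  33.  62.   0.  86. -30.]
{"tx":-0.4,"ty":-0.0,"tz":0.7,"yaw":0.003}, {"tx":-0.4,"ty":-0.0,"tz":0.7,"yaw":0.003}, {"tx":-0.4,"ty":-0.0,"tz":0.7,"yaw":0.003}, {"tx":-0.4,"ty":-0.0,"tz":0.7,"yaw":0.003},
```

Call:
carry_out --rows '[{"tx":-0.4,"ty":0,"tz":0.7,"yaw":0},{"tx":-0.4,"ty":0,"tz":0.7,"yaw":0},{"tx":-0.4,"ty":0,"tz":0.7,"yaw":0},{"tx":-0.4,"ty":0,"tz":0.7,"yaw":0},{"tx":0,"ty":0,"tz":0,"yaw":0}]'

```text
time_s: 3.0
position: [0.6319, 0.141, 0.1682]
tool_rot: [[-0.549, 0.836, -0.015], [0.836, 0.549, 0.007], [0.014, -0.009, -1.0]]
ft_force: [-0.2, -0.3, -0.4]
grip_width: 0.0853
```

```bash
python3 plan.py .6325 .143 .122 33 5; python3 - <<'E'
from h import *
import cv2
a=env.get_image("top")[100:240,140:270,::-1];b=env.get_image("side")[150:290,200:330,::-1]
cv2.imwrite("pics/g1.png",cv2.convertScaleAbs(cv2.resize(np.hstack([a,b]),None,fx=3,fy=3,interpolation=cv2.INTER_CUBIC),alpha=1.4))
E
```

```text
t 3.0 p [0.6319 0.141  0.1682] h 33.33 tz [-0.0154  0.0069 -0.9999] F [-0.2 -0.3 -0.4] w 0.0853 q [  2.  35.  64.   0.  82. -31.]
{"tx":0.0,"ty":0.0,"tz":0.9,"yaw":0.001}, {"tx":0.0,"ty":0.0,"tz":0.9,"yaw":0.001}, {"tx":0.0,"ty":0.0,"tz":0.9,"yaw":0.001}, {"tx":0.0,"ty":0.0,"tz":0.9,"yaw":0.001}, {"tx":0.0,"ty":0.0,"tz":0.9,"yaw":0.001},
```

View pics/g1.png

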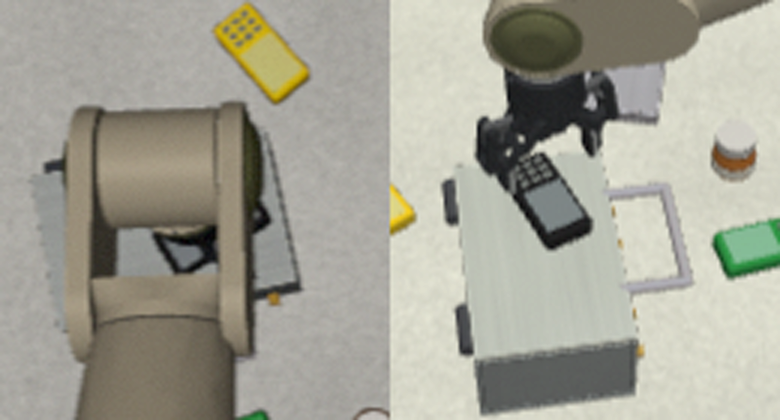

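The gripper straddles the handset's width. In the side crop the fingers are at about (495,150) and (595,130), either side of the handset. Descending.

Call:
carry_out --rows '[{"tx":0,"ty":0,"tz":1.0,"yaw":0},{"tx":0,"ty":0,"tz":1.0,"yaw":0},{"tx":0,"ty":0,"tz":1.0,"yaw":0},{"tx":0,"ty":0,"tz":1.0,"yaw":0},{"tx":0,"ty":0,"tz":0.5,"yaw":0},{"tx":0,"ty":0,"tz":0,"yaw":0}]'

```text
time_s: 3.7
position: [0.6311, 0.1424, 0.1204]
tool_rot: [[-0.55, 0.835, -0.014], [0.835, 0.55, 0.007], [0.014, -0.008, -1.0]]
ft_force: [-0.0, 0.2, 0.3]
grip_width: 0.085
```

Call:
carry_out --rows '[{"tx":0,"ty":0,"tz":0,"yaw":0},{"tx":0,"ty":0,"tz":0,"yaw":0},{"tx":0,"ty":0,"tz":0,"yaw":0},{"tx":0,"ty":0,"tz":0,"yaw":0},{"tx":0,"ty":0,"tz":0,"yaw":0},{"tx":0,"ty":0,"tz":0,"yaw":0},{"tx":0,"ty":0,"tz":0,"yaw":0},{"tx":0,"ty":0,"tz":0,"yaw":0}]' --jaw 1 --squeeze 40

```text
time_s: 4.5
position: [0.6314, 0.1424, 0.1213]
tool_rot: [[-0.55, 0.835, -0.012], [0.835, 0.55, 0.007], [0.013, -0.006, -1.0]]
ft_force: [-0.5, 0.7, -1.3]
grip_width: 0.0535
```

Call:
carry_out --rows '[{"tx":0,"ty":0,"tz":-0.5,"yaw":0},{"tx":0,"ty":0,"tz":-1.0,"yaw":0},{"tx":0,"ty":0,"tz":-1.5,"yaw":0},{"tx":0,"ty":0,"tz":-1.5,"yaw":0},{"tx":0,"ty":0,"tz":-1.0,"yaw":0},{"tx":0,"ty":0,"tz":0,"yaw":0}]'

```text
time_s: 5.1
position: [0.6324, 0.142, 0.1815]
tool_rot: [[-0.55, 0.835, -0.01], [0.835, 0.55, 0.007], [0.012, -0.005, -1.0]]
ft_force: [-0.1, -0.6, -1.3]
grip_width: 0.0529
```

```bash
python3 plan.py .596 -.183 .17 -4 12
```

```text
t 5.1 p [0.6324 0.142  0.1815] h 33.39 tz [-0.0104  0.0073 -0.9999] F [-0.1 -0.6 -1.3] w 0.0529 q [  2.  34.  63.   0.  84. -31.]
{"tx":-2.1,"ty":-1.7,"tz":0.1,"yaw":0.054}, {"tx":-2.2,"ty":-1.6,"tz":0.1,"yaw":0.054}, {"tx":-2.3,"ty":-1.5,"tz":0.1,"yaw":0.054}, {"tx":-2.4,"ty":-1.4,"tz":0.1,"yaw":0.054}, {"tx":-2.4,"ty":-1.3,"tz":0.1,"yaw":0.054}, {"tx":-2.5,"ty":-1.1,"tz":0.1,"yaw":0.054}, {"tx":-2.5,"ty":-1.0,"tz":0.1,"yaw":0.054}, {"tx":-2.6,"ty":-0.8,"tz":0.1,"yaw":0.054}, {"tx":-2.6,"ty":-0.7,"tz":0.1,"yaw":0.054}, {"tx":-2.7,"ty":-0.6,"tz":0.1,"yaw":0.054}, {"tx":-2.7,"ty":-0.4,"tz":0.1,"yaw":0.054}, {"tx":-2.7,"ty":-0.3,"tz":0.1,"yaw":0.054},
```

Call:
carry_out --rows '[{"tx":-2.1,"ty":-1.7,"tz":0.0,"yaw":0.055},{"tx":-2.2,"ty":-1.6,"tz":0.0,"yaw":0.055},{"tx":-2.3,"ty":-1.5,"tz":0.0,"yaw":0.055},{"tx":-2.4,"ty":-1.4,"tz":0.0,"yaw":0.055},{"tx":-2.4,"ty":-1.3,"tz":0.0,"yaw":0.055},{"tx":-2.5,"ty":-1.1,"tz":0.0,"yaw":0.055},{"tx":-2.5,"ty":-1.0,"tz":0.1,"yaw":0.055},{"tx":-2.6,"ty":-0.8,"tz":0.1,"yaw":0.055},{"tx":-2.6,"ty":-0.7,"tz":0.1,"yaw":0.055},{"tx":-2.7,"ty":-0.6,"tz":0.1,"yaw":0.055},{"tx":-2.0,"ty":-0.4,"tz":0.1,"yaw":0.055},{"tx":0,"ty":0,"tz":0,"yaw":0}]'

```text
time_s: 6.3
position: [0.592, -0.1587, 0.1699]
tool_rot: [[0.045, 0.999, -0.017], [0.999, -0.045, 0.01], [0.009, -0.017, -1.0]]
ft_force: [0.1, 0.2, -1.5]
grip_width: 0.0531
```

```bash
python3 plan.py .596 -.183 .06 -4 12
```

```text
t 6.3 p [ 0.592  -0.1587  0.1699] h -2.58 tz [-0.0166  0.0096 -0.9998] F [ 0.1  0.2 -1.5] w 0.0531 q [-26.  32.  70.   0.  80. -24.]
{"tx":-0.2,"ty":0.1,"tz":0.9,"yaw":0.002}, {"tx":-0.2,"ty":0.1,"tz":0.9,"yaw":0.002}, {"tx":-0.2,"ty":0.1,"tz":0.9,"yaw":0.002}, {"tx":-0.2,"ty":0.1,"tz":0.9,"yaw":0.002}, {"tx":-0.2,"ty":0.1,"tz":0.9,"yaw":0.002}, {"tx":-0.2,"ty":0.1,"tz":0.9,"yaw":0.002}, {"tx":-0.2,"ty":0.1,"tz":0.9,"yaw":0.002}, {"tx":-0.2,"ty":0.1,"tz":0.9,"yaw":0.002}, {"tx":-0.2,"ty":0.1,"tz":0.9,"yaw":0.002}, {"tx":-0.2,"ty":0.1,"tz":0.9,"yaw":0.002}, {"tx":-0.2,"ty":0.1,"tz":0.9,"yaw":0.002}, {"tx":-0.2,"ty":0.1,"tz":0.9,"yaw":0.002},
```

Call:
carry_out --rows '[{"tx":-0.4,"ty":0.1,"tz":1.2,"yaw":0},{"tx":-0.4,"ty":0.1,"tz":1.2,"yaw":0},{"tx":-0.4,"ty":0.1,"tz":1.2,"yaw":0},{"tx":-0.4,"ty":0.1,"tz":1.2,"yaw":0},{"tx":-0.4,"ty":0.1,"tz":1.2,"yaw":0},{"tx":-0.3,"ty":0.1,"tz":1.2,"yaw":0},{"tx":0,"ty":0,"tz":1.2,"yaw":0},{"tx":0,"ty":0,"tz":1.2,"yaw":0},{"tx":0,"ty":0,"tz":1.2,"yaw":0},{"tx":0,"ty":0,"tz":0,"yaw":0}]'

```text
time_s: 7.3
position: [0.5948, -0.1788, 0.0493]
tool_rot: [[0.039, 0.999, -0.021], [0.999, -0.039, 0.013], [0.012, -0.021, -1.0]]
ft_force: [0.1, -0.0, -1.9]
grip_width: 0.0531
```

```bash
python3 plan.py .596 -.183 .02 -4 6; python3 - <<'E'
from h import *
import cv2
a=env.get_image("top")[130:260,240:370,::-1];b=env.get_image("side")[110:240,200:330,::-1]
cv2.imwrite("pics/g2.png",cv2.convertScaleAbs(cv2.resize(np.hstack([a,b]),None,fx=3,fy=3,interpolation=cv2.INTER_CUBIC),alpha=1.4))
E
```

```text
t 7.3 p [ 0.5948 -0.1788  0.0493] h -2.23 tz [-0.0208  0.0126 -0.9997] F [ 0.1 -0.  -1.9] w 0.0531 q [-28.  40.  76.   0.  65. -25.]
{"tx":-0.1,"ty":0.0,"tz":0.5,"yaw":0.005}, {"tx":-0.1,"ty":0.0,"tz":0.5,"yaw":0.005}, {"tx":-0.1,"ty":0.0,"tz":0.5,"yaw":0.005}, {"tx":-0.1,"ty":0.0,"tz":0.5,"yaw":0.005}, {"tx":-0.1,"ty":0.0,"tz":0.5,"yaw":0.005}, {"tx":-0.1,"ty":0.0,"tz":0.5,"yaw":0.005},
```

View pics/g2.png

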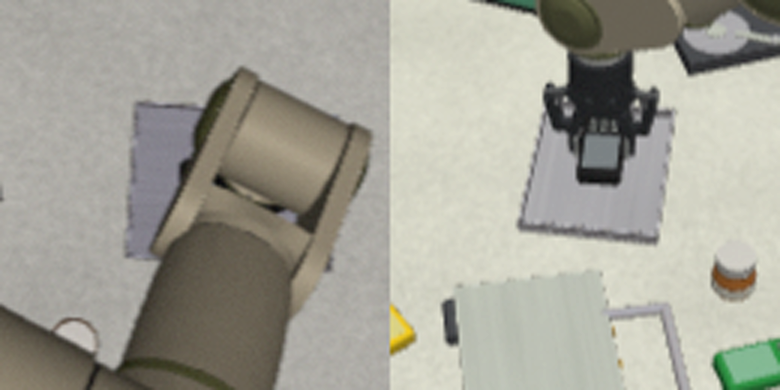

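The handset is held level above the middle of the tray (side crop (600,160)), so I'm lowering it.

Call:
carry_out --rows '[{"tx":-0.1,"ty":0,"tz":0.6,"yaw":0},{"tx":-0.1,"ty":0,"tz":0.6,"yaw":0},{"tx":0,"ty":0,"tz":0.6,"yaw":0},{"tx":0,"ty":0,"tz":0.5,"yaw":0},{"tx":0,"ty":0,"tz":0.4,"yaw":0},{"tx":0,"ty":0,"tz":0.2,"yaw":0},{"tx":0,"ty":0,"tz":0,"yaw":0}]'

```text
time_s: 8.1
position: [0.5959, -0.1815, 0.0213]
tool_rot: [[0.039, 0.999, -0.015], [0.999, -0.039, 0.01], [0.009, -0.015, -1.0]]
ft_force: [0.0, -0.1, -0.6]
grip_width: 0.0531
```

Call:
carry_out --rows '[{"tx":0,"ty":0,"tz":0.3,"yaw":0},{"tx":0,"ty":0,"tz":0.3,"yaw":0},{"tx":0,"ty":0,"tz":0,"yaw":0}]'

```text
time_s: 8.4
position: [0.596, -0.1814, 0.0151]
tool_rot: [[0.039, 0.999, -0.014], [0.999, -0.039, 0.009], [0.009, -0.015, -1.0]]
ft_force: [0.0, -1.4, -1.2]
grip_width: 0.0536
```

Call:
carry_out --rows '[{"tx":0,"ty":0,"tz":0.1,"yaw":0},{"tx":0,"ty":0,"tz":0.1,"yaw":0},{"tx":0,"ty":0,"tz":0,"yaw":0}]'

```text
time_s: 8.7
position: [0.5962, -0.1816, 0.0143]
tool_rot: [[0.039, 0.999, -0.013], [0.999, -0.039, 0.009], [0.008, -0.014, -1.0]]
ft_force: [-0.2, 0.2, -1.0]
grip_width: 0.0534
```

Call:
carry_out --rows '[{"tx":0,"ty":0,"tz":0.2,"yaw":0},{"tx":0,"ty":0,"tz":0,"yaw":0}]'

```text
time_s: 8.9
position: [0.5965, -0.1818, 0.0144]
tool_rot: [[0.039, 0.999, -0.012], [0.999, -0.039, 0.008], [0.007, -0.012, -1.0]]
ft_force: [0.2, -0.1, -0.9]
grip_width: 0.0531
```

Call:
carry_out --rows '[{"tx":0,"ty":0,"tz":0.2,"yaw":0},{"tx":0,"ty":0,"tz":0.2,"yaw":0}]'

```text
time_s: 9.1
position: [0.5967, -0.1819, 0.0137]
tool_rot: [[0.039, 0.999, -0.01], [0.999, -0.038, 0.007], [0.006, -0.01, -1.0]]
ft_force: [-9.4, 4.5, 24.4]
grip_width: 0.0532
```

Contact shows as +24 N, so I'll ease off and release.

Call:
carry_out --rows '[{"tx":0,"ty":0,"tz":-0.1,"yaw":0}]'

```text
time_s: 9.2
position: [0.5968, -0.1819, 0.0152]
tool_rot: [[0.039, 0.999, -0.009], [0.999, -0.038, 0.006], [0.006, -0.009, -1.0]]
ft_force: [1.7, -0.1, -2.1]
grip_width: 0.0532
```

Call:
carry_out --rows '[{"tx":0,"ty":0,"tz":0,"yaw":0},{"tx":0,"ty":0,"tz":0,"yaw":0},{"tx":0,"ty":0,"tz":0,"yaw":0},{"tx":0,"ty":0,"tz":0,"yaw":0},{"tx":0,"ty":0,"tz":0,"yaw":0},{"tx":0,"ty":0,"tz":0,"yaw":0}]' --jaw -1

```text
time_s: 9.8
position: [0.5968, -0.182, 0.0139]
tool_rot: [[0.039, 0.999, -0.01], [0.999, -0.039, 0.007], [0.006, -0.01, -1.0]]
ft_force: [0.8, -0.1, -0.3]
grip_width: 0.085
```

Call:
carry_out --rows '[{"tx":0,"ty":0,"tz":-0.5,"yaw":0},{"tx":0,"ty":0,"tz":-1.0,"yaw":0},{"tx":0,"ty":0,"tz":-2.0,"yaw":0},{"tx":0,"ty":0,"tz":-3.0,"yaw":0},{"tx":0,"ty":0,"tz":-3.0,"yaw":0},{"tx":0,"ty":0,"tz":-3.0,"yaw":0},{"tx":0,"ty":0,"tz":-3.0,"yaw":0},{"tx":0,"ty":0,"tz":-2.0,"yaw":0},{"tx":0,"ty":0,"tz":0,"yaw":0}]'

```text
time_s: 10.7
position: [0.5983, -0.183, 0.2021]
tool_rot: [[0.038, 0.999, -0.006], [0.999, -0.038, 0.005], [0.005, -0.007, -1.0]]
ft_force: [-0.4, -0.3, -0.2]
grip_width: 0.0852
```

```bash
python3 plan.py .498 .1665 .19 11 12
```

```text
t 10.7 p [ 0.5983 -0.183   0.2021] h -2.2 tz [-0.0064  0.0048 -1.    ] F [-0.4 -0.3 -0.2] w 0.0852 q [-28.  31.  65.   0.  84. -26.]
{"tx":2.9,"ty":-0.9,"tz":0.1,"yaw":-0.019}, {"tx":2.9,"ty":-0.9,"tz":0.1,"yaw":-0.019}, {"tx":2.9,"ty":-0.8,"tz":0.1,"yaw":-0.019}, {"tx":2.9,"ty":-0.8,"tz":0.1,"yaw":-0.019}, {"tx":2.9,"ty":-0.7,"tz":0.1,"yaw":-0.019}, {"tx":3.0,"ty":-0.7,"tz":0.1,"yaw":-0.019}, {"tx":3.0,"ty":-0.6,"tz":0.1,"yaw":-0.019}, {"tx":3.0,"ty":-0.6,"tz":0.1,"yaw":-0.019}, {"tx":3.0,"ty":-0.5,"tz":0.1,"yaw":-0.019}, {"tx":3.0,"ty":-0.4,"tz":0.1,"yaw":-0.019}, {"tx":3.0,"ty":-0.4,"tz":0.1,"yaw":-0.019}, {"tx":3.0,"ty":-0.3,"tz":0.1,"yaw":-0.019},
```

Call:
carry_out --rows '[{"tx":2.9,"ty":-0.9,"tz":0,"yaw":-0.02},{"tx":2.9,"ty":-0.9,"tz":0,"yaw":-0.02},{"tx":2.9,"ty":-0.8,"tz":0,"yaw":-0.02},{"tx":2.9,"ty":-0.8,"tz":0,"yaw":-0.02},{"tx":2.9,"ty":-0.8,"tz":0,"yaw":-0.02},{"tx":3.0,"ty":-0.7,"tz":0,"yaw":-0.02},{"tx":3.0,"ty":-0.7,"tz":0,"yaw":-0.02},{"tx":3.0,"ty":-0.6,"tz":0,"yaw":-0.02},{"tx":3.0,"ty":-0.5,"tz":0,"yaw":-0.02},{"tx":3.0,"ty":-0.5,"tz":0,"yaw":-0.02},{"tx":3.0,"ty":-0.4,"tz":0,"yaw":-0.02},{"tx":2.0,"ty":-0.3,"tz":0,"yaw":-0.02}]'

```text
time_s: 11.9
position: [0.486, 0.1667, 0.1979]
tool_rot: [[-0.204, 0.979, -0.017], [0.979, 0.204, 0.006], [0.009, -0.015, -1.0]]
ft_force: [0.0, -0.3, 0.4]
grip_width: 0.0853
```

```bash
python3 plan.py .498 .1665 .16 11 4
```

```text
t 11.9 p [0.486  0.1667 0.1979] h 11.79 tz [-0.0169  0.0059 -0.9998] F [ 0.  -0.3  0.4] w 0.0853 q [ 6. 21. 84.  0. 76. -6.]
{"tx":-0.1,"ty":0.3,"tz":0.9,"yaw":0.003}, {"tx":-0.1,"ty":0.3,"tz":0.9,"yaw":0.003}, {"tx":-0.1,"ty":0.3,"tz":0.9,"yaw":0.003}, {"tx":-0.1,"ty":0.3,"tz":0.9,"yaw":0.003},
```

Call:
carry_out --rows '[{"tx":-0.5,"ty":0.3,"tz":0.9,"yaw":0},{"tx":-0.3,"ty":0.3,"tz":0.9,"yaw":0},{"tx":-0.2,"ty":0.3,"tz":0.9,"yaw":0},{"tx":0,"ty":0.3,"tz":0.9,"yaw":0},{"tx":0,"ty":0,"tz":0,"yaw":0}]'

```text
time_s: 12.4
position: [0.4986, 0.1591, 0.1566]
tool_rot: [[-0.205, 0.979, -0.021], [0.979, 0.205, 0.005], [0.01, -0.02, -1.0]]
ft_force: [0.3, 0.1, -0.3]
grip_width: 0.0854
```

```bash
python3 plan.py .498 .1665 .0975 11 6; python3 - <<'E'
from h import *
import cv2
a=env.get_image("top")[130:260,240:370,::-1];b=env.get_image("side")[130:260,210:340,::-1]
cv2.imwrite("pics/g3.png",cv2.convertScaleAbs(cv2.resize(np.hstack([a,b]),None,fx=3,fy=3,interpolation=cv2.INTER_CUBIC),alpha=1.4))
E
```

```text
t 12.4 p [0.4986 0.1591 0.1566] h 11.83 tz [-0.0211  0.0054 -0.9998] F [ 0.3  0.1 -0.3] w 0.0854 q [ 5. 24. 86.  0. 71. -7.]
{"tx":0.1,"ty":0.0,"tz":1.0,"yaw":0.002}, {"tx":0.1,"ty":0.0,"tz":1.0,"yaw":0.002}, {"tx":0.1,"ty":0.0,"tz":1.0,"yaw":0.002}, {"tx":0.1,"ty":0.0,"tz":1.0,"yaw":0.002}, {"tx":0.1,"ty":0.0,"tz":1.0,"yaw":0.002}, {"tx":0.1,"ty":0.0,"tz":1.0,"yaw":0.002},
```

View pics/g3.png

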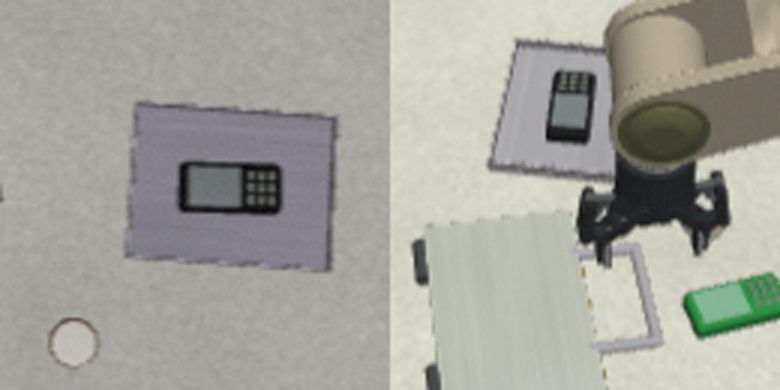

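The handset lies flat and centred in the tray (left crop (230,187)). The gripper is above the bar. I'll half-close it first, because the fully open backs would clear the hood edge by only about 3 mm, then descend.

Call:
carry_out --rows '[{"tx":0.2,"ty":0,"tz":0,"yaw":0},{"tx":0.2,"ty":0,"tz":0,"yaw":0},{"tx":0.2,"ty":0,"tz":0,"yaw":0},{"tx":0.2,"ty":0,"tz":0,"yaw":0},{"tx":0,"ty":0,"tz":0,"yaw":0}]' --jaw 0 --squeeze 20

```text
time_s: 13.0
position: [0.4975, 0.1678, 0.1594]
tool_rot: [[-0.205, 0.979, -0.016], [0.979, 0.205, 0.006], [0.009, -0.015, -1.0]]
ft_force: [0.1, 0.4, 0.7]
grip_width: 0.0428
```

Call:
carry_out --rows '[{"tx":0,"ty":0,"tz":1.0,"yaw":0},{"tx":0,"ty":0,"tz":1.0,"yaw":0},{"tx":0,"ty":0,"tz":1.0,"yaw":0},{"tx":0,"ty":0,"tz":1.0,"yaw":0},{"tx":0,"ty":0,"tz":1.0,"yaw":0},{"tx":0,"ty":0,"tz":0.7,"yaw":0},{"tx":0,"ty":0,"tz":0,"yaw":0}]'

```text
time_s: 13.7
position: [0.4957, 0.1681, 0.0961]
tool_rot: [[-0.205, 0.979, -0.019], [0.979, 0.205, 0.006], [0.009, -0.017, -1.0]]
ft_force: [0.4, 0.1, 0.2]
grip_width: 0.0427
```

```bash
python3 plan.py .498 .1665 .0975 11 2
```

```text
t 13.7 p [0.4957 0.1681 0.0961] h 11.84 tz [-0.019   0.0056 -0.9998] F [0.4 0.1 0.2] w 0.0427 q [ 6. 29. 90.  0. 62. -7.]
{"tx":-0.1,"ty":0.1,"tz":-0.1,"yaw":0.007}, {"tx":-0.1,"ty":0.1,"tz":-0.1,"yaw":0.007},
```

Good. Closing gently on the bar.

Call:
carry_out --rows '[{"tx":0,"ty":0.1,"tz":0,"yaw":0},{"tx":0,"ty":0.1,"tz":0,"yaw":0},{"tx":0,"ty":0,"tz":0,"yaw":0},{"tx":0,"ty":0,"tz":0,"yaw":0},{"tx":0,"ty":0,"tz":0,"yaw":0},{"tx":0,"ty":0,"tz":0,"yaw":0},{"tx":0,"ty":0,"tz":0,"yaw":0}]' --jaw 1 --squeeze 25

```text
time_s: 14.4
position: [0.5013, 0.1692, 0.0979]
tool_rot: [[-0.205, 0.979, -0.01], [0.979, 0.205, 0.007], [0.009, -0.008, -1.0]]
ft_force: [1.5, 0.7, -0.6]
grip_width: 0.0111
```

```bash
cat > arc.py <<'E'
import sys,numpy as np
from rig import env
# bar angle estimate from TCP (grasp point 8 mm behind) and rows along the arc; args: target opening deg, n rows
tgt,n=float(sys.argv[1]),int(sys.argv[2])
u=np.array([np.cos(np.radians(11.2)),np.sin(np.radians(11.2))])
H=np.array([.6347,.1935])+.08*u;r=np.hypot(.22,.005);o=np.degrees(np.arctan2(.005,.22))
s=env.observe();R=s["tool_rot"];p=s["position"]-.008*R[:,2]
d=(H-p[:2])@u;z=p[2]-.1005;a=np.degrees(np.arctan2(z,d))-o
print("t",s["time_s"],"p",p.round(4),"ang",a.round(2),"r",np.hypot(d,z).round(4),"F",s["ft_force"].round(1),"w",round(s["grip_width"],4),"tz",R[:,2].round(3),"q",s["q"].round(0),"h",np.degrees(np.arctan2(R[1,1],R[0,1])).round(1))
r=np.hypot(d,z)
for k in range(n):
    a0,a1=np.radians(a+o+(tgt-a)*np.array([k,k+1])/n)
    dd=np.r_[-(np.cos(a1)-np.cos(a0))*r*u,(np.sin(a1)-np.sin(a0))*r]
    print('{"tx":%.2f,"ty":%.2f,"tz":%.2f}'%tuple(R.T@dd*100))
E
python3 arc.py 12 10
```

```text
t 14.4 p [0.5013 0.1691 0.1059] ang 0.13 r 0.2156 F [ 1.5  0.7 -0.6] w 0.0111 tz [-0.01   0.007 -1.   ] q [ 6. 29. 90.  1. 62. -6.] h 11.8
{"tx":0.00,"ty":0.01,"tz":-0.45}
{"tx":0.00,"ty":0.02,"tz":-0.45}
{"tx":0.00,"ty":0.03,"tz":-0.45}
{"tx":0.00,"ty":0.04,"tz":-0.45}
{"tx":0.00,"ty":0.05,"tz":-0.44}
{"tx":0.00,"ty":0.06,"tz":-0.44}
{"tx":0.00,"ty":0.07,"tz":-0.44}
{"tx":0.00,"ty":0.08,"tz":-0.44}
{"tx":0.00,"ty":0.09,"tz":-0.44}
{"tx":0.00,"ty":0.09,"tz":-0.44}
```

The bar is gripped (11 mm). The bar position puts the hinge 4–5 mm farther out than estimated, so I'll anchor the radius to the known 220 mm and start lifting slowly.

```bash
sed -i 's/+.08\*u;r=/+.0844*u;r=/' arc.py; python3 arc.py 20 12
```

```text
t 14.4 p [0.5013 0.1691 0.1059] ang 0.1 r 0.22 F [ 1.5  0.7 -0.6] w 0.0111 tz [-0.01   0.007 -1.   ] q [ 6. 29. 90.  1. 62. -6.] h 11.8
{"tx":0.01,"ty":0.02,"tz":-0.64}
{"tx":0.01,"ty":0.04,"tz":-0.64}
{"tx":0.01,"ty":0.06,"tz":-0.63}
{"tx":0.00,"ty":0.07,"tz":-0.63}
{"tx":0.00,"ty":0.09,"tz":-0.63}
{"tx":0.00,"ty":0.11,"tz":-0.63}
{"tx":0.00,"ty":0.13,"tz":-0.62}
{"tx":0.00,"ty":0.15,"tz":-0.62}
{"tx":0.00,"ty":0.17,"tz":-0.62}
{"tx":0.00,"ty":0.18,"tz":-0.61}
{"tx":0.00,"ty":0.20,"tz":-0.60}
{"tx":0.00,"ty":0.22,"tz":-0.60}
```

Call:
carry_out --rows '[{"tx":0,"ty":0.0,"tz":-0.4,"yaw":0},{"tx":0,"ty":0.0,"tz":-0.5,"yaw":0},{"tx":0,"ty":0.0,"tz":-0.5,"yaw":0},{"tx":0,"ty":0.05,"tz":-0.5,"yaw":0},{"tx":0,"ty":0.05,"tz":-0.5,"yaw":0},{"tx":0,"ty":0.05,"tz":-0.5,"yaw":0},{"tx":0,"ty":0.1,"tz":-0.5,"yaw":0},{"tx":0,"ty":0.1,"tz":-0.5,"yaw":0}]'

```text
time_s: 15.2
position: [0.5065, 0.1702, 0.1405]
tool_rot: [[-0.205, 0.979, -0.006], [0.979, 0.205, 0.009], [0.01, -0.004, -1.0]]
ft_force: [3.8, 2.4, -4.0]
grip_width: 0.0111
```

```bash
python3 arc.py 32 12
```

```text
t 15.2 p [0.5065 0.1701 0.1485] ang 11.3 r 0.22 F [ 3.8  2.4 -4. ] w 0.0111 tz [-0.006  0.009 -1.   ] q [ 6. 26. 86.  1. 68. -6.] h 11.8
{"tx":0.00,"ty":0.15,"tz":-0.64}
{"tx":0.00,"ty":0.17,"tz":-0.64}
{"tx":0.00,"ty":0.19,"tz":-0.63}
{"tx":0.00,"ty":0.21,"tz":-0.63}
{"tx":0.00,"ty":0.23,"tz":-0.62}
{"tx":0.00,"ty":0.25,"tz":-0.61}
{"tx":0.00,"ty":0.26,"tz":-0.61}
{"tx":0.00,"ty":0.28,"tz":-0.60}
{"tx":0.00,"ty":0.30,"tz":-0.59}
{"tx":0.00,"ty":0.32,"tz":-0.58}
{"tx":0.00,"ty":0.34,"tz":-0.57}
{"tx":0.00,"ty":0.35,"tz":-0.56}
```

r stays at 0.22, so the geometry holds and the forces are small. Continuing along the arc.

Call:
carry_out --rows '[{"tx":0,"ty":0.15,"tz":-0.64,"yaw":0},{"tx":0,"ty":0.17,"tz":-0.64,"yaw":0},{"tx":0,"ty":0.19,"tz":-0.63,"yaw":0},{"tx":0,"ty":0.21,"tz":-0.63,"yaw":0},{"tx":0,"ty":0.23,"tz":-0.62,"yaw":0},{"tx":0,"ty":0.25,"tz":-0.61,"yaw":0},{"tx":0,"ty":0.26,"tz":-0.61,"yaw":0},{"tx":0,"ty":0.28,"tz":-0.6,"yaw":0},{"tx":0,"ty":0.3,"tz":-0.59,"yaw":0},{"tx":0,"ty":0.32,"tz":-0.58,"yaw":0},{"tx":0,"ty":0.34,"tz":-0.57,"yaw":0},{"tx":0,"ty":0.35,"tz":-0.56,"yaw":0}]'

```text
time_s: 16.4
position: [0.5389, 0.177, 0.2182]
tool_rot: [[-0.205, 0.979, -0.008], [0.979, 0.205, 0.011], [0.012, -0.006, -1.0]]
ft_force: [5.8, 3.2, -5.0]
grip_width: 0.011
```

```bash
python3 arc.py 48 12
```

```text
t 16.4 p [0.5389 0.1769 0.2262] ang 33.39 r 0.2208 F [ 5.8  3.2 -5. ] w 0.011 tz [-0.008  0.011 -1.   ] q [ 6. 25. 74.  1. 82. -6.] h 11.8
{"tx":0.00,"ty":0.27,"tz":-0.38}
{"tx":0.00,"ty":0.28,"tz":-0.38}
{"tx":0.00,"ty":0.29,"tz":-0.37}
{"tx":0.00,"ty":0.29,"tz":-0.37}
{"tx":0.00,"ty":0.30,"tz":-0.36}
{"tx":0.00,"ty":0.31,"tz":-0.35}
{"tx":0.00,"ty":0.32,"tz":-0.35}
{"tx":0.00,"ty":0.32,"tz":-0.34}
{"tx":0.00,"ty":0.33,"tz":-0.33}
{"tx":0.00,"ty":0.34,"tz":-0.33}
{"tx":0.00,"ty":0.34,"tz":-0.32}
{"tx":0.00,"ty":0.35,"tz":-0.31}
```

Call:
carry_out --rows '[{"tx":0,"ty":0.27,"tz":-0.38,"yaw":0},{"tx":0,"ty":0.28,"tz":-0.38,"yaw":0},{"tx":0,"ty":0.3,"tz":-0.37,"yaw":0},{"tx":0,"ty":0.3,"tz":-0.37,"yaw":0},{"tx":0,"ty":0.31,"tz":-0.36,"yaw":0},{"tx":0,"ty":0.32,"tz":-0.35,"yaw":0},{"tx":0,"ty":0.33,"tz":-0.35,"yaw":0},{"tx":0,"ty":0.33,"tz":-0.34,"yaw":0},{"tx":0,"ty":0.34,"tz":-0.33,"yaw":0},{"tx":0,"ty":0.35,"tz":-0.33,"yaw":0},{"tx":0,"ty":0.35,"tz":-0.32,"yaw":0},{"tx":0,"ty":0.35,"tz":-0.31,"yaw":0}]'

```text
time_s: 17.6
position: [0.5776, 0.1852, 0.2634]
tool_rot: [[-0.205, 0.979, -0.015], [0.979, 0.205, 0.01], [0.013, -0.012, -1.0]]
ft_force: [-2.4, 2.7, 0.3]
grip_width: 0.0114
```

```bash
python3 arc.py 60 10
```

```text
t 17.6 p [0.5777 0.1851 0.2714] ang 48.99 r 0.2222 F [-2.4  2.7  0.3] w 0.0114 tz [-0.015  0.01  -1.   ] q [ 6. 27. 62.  1. 92. -6.] h 11.8
{"tx":-0.00,"ty":0.33,"tz":-0.27}
{"tx":-0.00,"ty":0.33,"tz":-0.27}
{"tx":-0.00,"ty":0.34,"tz":-0.26}
{"tx":-0.00,"ty":0.34,"tz":-0.25}
{"tx":-0.00,"ty":0.35,"tz":-0.25}
{"tx":-0.00,"ty":0.35,"tz":-0.24}
{"tx":-0.00,"ty":0.36,"tz":-0.23}
{"tx":-0.00,"ty":0.36,"tz":-0.23}
{"tx":-0.00,"ty":0.37,"tz":-0.22}
{"tx":-0.00,"ty":0.37,"tz":-0.21}
```

Call:
carry_out --rows '[{"tx":0,"ty":0.35,"tz":-0.27,"yaw":0},{"tx":0,"ty":0.35,"tz":-0.27,"yaw":0},{"tx":0,"ty":0.36,"tz":-0.26,"yaw":0},{"tx":0,"ty":0.36,"tz":-0.25,"yaw":0},{"tx":0,"ty":0.37,"tz":-0.25,"yaw":0},{"tx":0,"ty":0.37,"tz":-0.24,"yaw":0},{"tx":0,"ty":0.38,"tz":-0.23,"yaw":0},{"tx":0,"ty":0.38,"tz":-0.22,"yaw":0},{"tx":0,"ty":0.38,"tz":-0.21,"yaw":0},{"tx":0,"ty":0.38,"tz":-0.2,"yaw":0},{"tx":0,"ty":0,"tz":0,"yaw":0}]'

```text
time_s: 18.7
position: [0.6173, 0.1936, 0.2909]
tool_rot: [[-0.206, 0.979, -0.013], [0.979, 0.206, 0.011], [0.013, -0.011, -1.0]]
ft_force: [-2.4, 2.7, 2.9]
grip_width: 0.0107
```

```bash
python3 arc.py 45 10;python3 - <<'E'
from h import *
import cv2
b=env.get_image("side")[130:300,200:370,::-1]
cv2.imwrite("pics/g4.png",cv2.convertScaleAbs(cv2.resize(b,None,fx=3.5,fy=3.5,interpolation=cv2.INTER_CUBIC),alpha=1.4))
E
```

```text
t 18.7 p [0.6174 0.1935 0.2989] ang 61.63 r 0.2228 F [-2.4  2.7  2.9] w 0.0107 tz [-0.013  0.011 -1.   ] q [ 7. 31. 51.  1. 99. -5.] h 11.9
{"tx":0.00,"ty":-0.57,"tz":0.31}
{"tx":0.00,"ty":-0.56,"tz":0.33}
{"tx":0.00,"ty":-0.55,"tz":0.34}
{"tx":0.00,"ty":-0.54,"tz":0.36}
{"tx":0.00,"ty":-0.53,"tz":0.37}
{"tx":0.00,"ty":-0.52,"tz":0.39}
{"tx":0.00,"ty":-0.51,"tz":0.40}
{"tx":0.00,"ty":-0.49,"tz":0.42}
{"tx":0.00,"ty":-0.48,"tz":0.43}
{"tx":-0.00,"ty":-0.47,"tz":0.44}
```

View pics/g4.png

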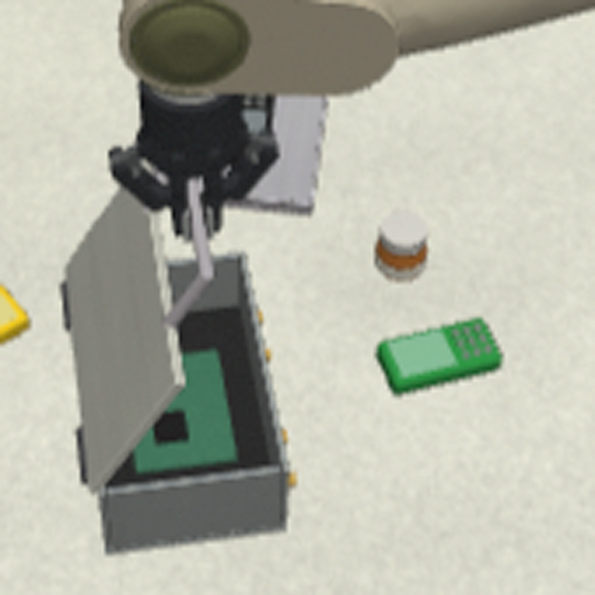

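The hood is clearly open, and the bar is held at crop (200,220). I'll check the angle against the hood's free corner at crop (183,385).

```bash
python3 - <<'E'
from h import *
t=np.radians(11.2);u=np.array([np.cos(t),np.sin(t)]);v=np.array([-u[1],u[0]])
for off in(.08,.0844):
  H=np.array([.6347,.1935])+off*u
  for a in(54,58,62,66):
    r=np.radians(a)
    def pt(d,h,y): return np.r_[H-u*(d*np.cos(r)-h*np.sin(r))+v*y,.1005+d*np.sin(r)+h*np.cos(r)]
    print(off,a,[((proj("side",pt(.16,h,.12))-[200,130])*3.5).round(0).tolist() for h in(0,.01)],((proj("side",pt(.22,.005,.054))-[200,130])*3.5).round(0))
E
```

```text
0.08 54 [[210.0, 392.0], [199.0, 389.0]] [238. 279.]
0.08 58 [[198.0, 389.0], [187.0, 386.0]] [222. 274.]
0.08 62 [[185.0, 386.0], [174.0, 384.0]] [204. 270.]
0.08 66 [[172.0, 384.0], [160.0, 382.0]] [186. 267.]
0.0844 54 [[204.0, 393.0], [194.0, 389.0]] [233. 280.]
0.0844 58 [[192.0, 389.0], [181.0, 387.0]] [216. 275.]
0.0844 62 [[179.0, 387.0], [168.0, 384.0]] [198. 271.]
0.0844 66 [[166.0, 384.0], [154.0, 383.0]] [180. 267.]
```

The image gives 60–62°, which agrees with the kinematics (61.6°), so the hood is past balance. Bringing it back slowly to 45°.

Call:
carry_out --rows '[{"tx":0,"ty":-0.3,"tz":0.16,"yaw":0},{"tx":0,"ty":-0.45,"tz":0.26,"yaw":0},{"tx":0,"ty":-0.45,"tz":0.27,"yaw":0},{"tx":0,"ty":-0.45,"tz":0.28,"yaw":0},{"tx":0,"ty":-0.45,"tz":0.29,"yaw":0},{"tx":0,"ty":-0.45,"tz":0.31,"yaw":0},{"tx":0,"ty":-0.43,"tz":0.32,"yaw":0},{"tx":0,"ty":-0.42,"tz":0.33,"yaw":0},{"tx":0,"ty":-0.4,"tz":0.33,"yaw":0},{"tx":0,"ty":-0.25,"tz":0.2,"yaw":0},{"tx":0,"ty":0,"tz":0,"yaw":0}]'

```text
time_s: 19.85
position: [0.5742, 0.1843, 0.2606]
tool_rot: [[-0.205, 0.979, -0.01], [0.979, 0.205, 0.01], [0.012, -0.007, -1.0]]
ft_force: [1.1, 2.1, -0.2]
grip_width: 0.0108
```

```bash
python3 arc.py 45 3
```

```text
t 19.85 p [0.5743 0.1842 0.2686] ang 47.81 r 0.2223 F [ 1.1  2.1 -0.2] w 0.0108 tz [-0.01  0.01 -1.  ] q [ 6. 27. 63.  1. 91. -6.] h 11.8
{"tx":0.00,"ty":-0.27,"tz":0.24}
{"tx":-0.00,"ty":-0.27,"tz":0.25}
{"tx":-0.00,"ty":-0.26,"tz":0.25}
```

Call:
carry_out --rows '[{"tx":0,"ty":-0.25,"tz":0.22,"yaw":0},{"tx":0,"ty":-0.25,"tz":0.22,"yaw":0},{"tx":0,"ty":-0.15,"tz":0.15,"yaw":0},{"tx":0,"ty":0,"tz":0,"yaw":0},{"tx":0,"ty":0,"tz":0,"yaw":0},{"tx":0,"ty":0,"tz":0,"yaw":0}]'

```text
time_s: 20.45
position: [0.5674, 0.1829, 0.2544]
tool_rot: [[-0.205, 0.979, -0.01], [0.979, 0.205, 0.01], [0.012, -0.007, -1.0]]
ft_force: [-0.2, 1.9, 0.1]
grip_width: 0.0108
```

```bash
python3 arc.py 45 1;python3 - <<'E'
from h import *
import cv2
b=env.get_image("side")[130:300,200:370,::-1];a=env.get_image("top")[90:260,200:370,::-1]
cv2.imwrite("pics/g5.png",cv2.convertScaleAbs(cv2.resize(b,None,fx=3.5,fy=3.5,interpolation=cv2.INTER_CUBIC),alpha=1.4))
t=np.radians(11.2);u=np.array([np.cos(t),np.sin(t)]);v=np.array([-u[1],u[0]])
H=np.array([.6347,.1935])+.082*u
for a in(41,43,45,47,49):
    r=np.radians(a)
    def pt(d,h,y): return np.r_[H-u*(d*np.cos(r)-h*np.sin(r))+v*y,.1005+d*np.sin(r)+h*np.cos(r)]
    print(a,[((proj("side",pt(.16,h,.12))-[200,130])*3.5).round(0).tolist() for h in(0,.01)],((proj("side",pt(.22,.005,.054))-[200,130])*3.5).round(0))
print(env.observe()["qvel"].round(2))
E
```

```text
t 20.45 p [0.5675 0.1828 0.2624] ang 45.43 r 0.2224 F [-0.2  1.9  0.1] w 0.0108 tz [-0.01  0.01 -1.  ] q [ 6. 26. 65.  1. 89. -6.] h 11.8
{"tx":-0.00,"ty":-0.12,"tz":0.12}
41 [[242.0, 406.0], [233.0, 402.0]] [283. 300.]
43 [[237.0, 404.0], [228.0, 400.0]] [276. 297.]
45 [[232.0, 402.0], [223.0, 397.0]] [269. 293.]
47 [[227.0, 399.0], [217.0, 395.0]] [262. 290.]
49 [[222.0, 397.0], [212.0, 393.0]] [255. 287.]
[ 0.02  0.09  0.03 -0.05 -0.02 -0.02]
```

View pics/g5.png

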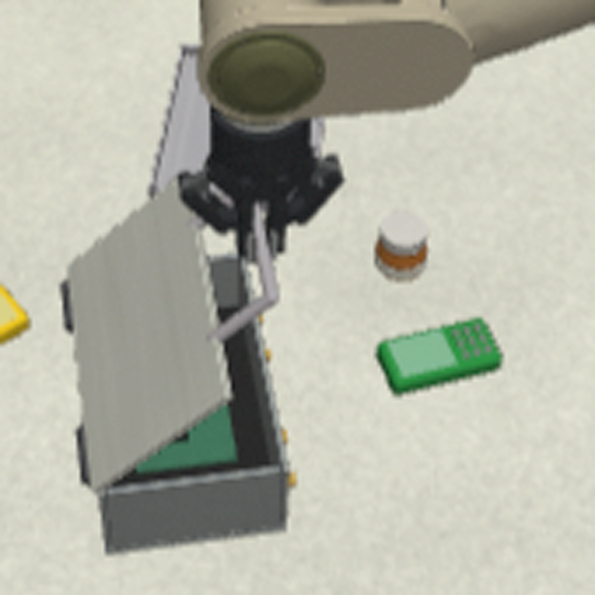

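The hood's corner is at crop (231,402) and the bar end at (273,297). Both match the 45° prediction, the joints are at rest, and the bar is gripped. Handing in.

```bash
python3 -c "
from rig import env
env.close_job()"
```

```text
the job is handed in; nothing more can be done
```

The handset is lying flat in the steel tray, and the hood is held still by its bar at about 45°, roughly 10° short of the balance point.

- **Handset:** I lowered it until it touched the tray floor, with a brief 24 N push at contact, and then released it. A picture afterwards showed it flat and centred in the tray.
- **Hood:** I lifted it slowly by the bar to about 61° (61.6° from the arm position, 60–62° from the image), then brought it back under grip. Forces read at the stops during the swing stayed under about 9 N.
- **Last checks before hand-in:** the arm position gave 45.4° and the side picture also fitted 45°. The joints were at rest and the bar was still gripped, with the finger opening at 10.8 mm. I handed in at about 20.5 s. The jar and the green and yellow handsets looked undisturbed in that picture; I did not look again at the drive or screwdriver, but the arm did not go near them.
- **Small disagreement:** the hinge position from the first pictures was 2–4 mm off what the gripped bar showed. That leaves about 0.5–1° of doubt in the angle.

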